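# Browner toast: click the browning wheel to medium and lower the bread

## Task

The toaster is set too light: stroke the knurled browning wheel on its top with a fingertip until the white line on the wheel clicks into place at the long middle mark of the scale. Then press the toaster's lever down until it latches and the bread stays down, and take your hand away. Only touch and press, do not pick anything up: the toaster and the things around it stay where they are.

Things in the scene. Friction and masses are not known exactly. Their poses are not given: they have to be found in the camera images.
- bread_toaster: Two-slice toaster, steel with black ends, 250 long x 165 wide x 168 mm high, 1.8 kg, loose on rubber feet; bread sticks up 42 mm from its slots, from 85 mm behind the control end's face. Origin: at worktop height, middle of the control end's foot (it faces the robot); x to its far end, y to its left, z up. A wall cabinet hangs behind, from 0.51 m ahead of the robot, 0.48 m above the worktop.
- wheel_top (a point): Topmost point of the dark grey knurled browning wheel (a fixed point, does not turn with it): 36 mm behind the control end's face, midway across, 180 mm above the worktop. The wheel is 60 mm in diameter, 18 mm wide, upright, its axle along the toaster's x; it stands 12 mm out of a slot in the flat black top. Brushing its top to the toaster's -y (right, seen from the robot) turns it up.
- medium_mark (a point): Middle of the longest of five white ticks beside the wheel, on the near side of its slot, 168 mm above the worktop: medium. Lighter settings are to its left, browner to its right. At medium the white line across the wheel's rim is uppermost, in line with this mark.
- browning_wheel (a joint): Angle of the wheel, rad, growing as it is turned up (browner). Sprung click stops at -0.698, -0.349, 0 (medium), 0.349, 0.698; left between two it snaps into the nearer. It starts in one of the two below 0. One click is 10.5 mm at the rim and takes about 1.6 N along the rim: press with 4 to 15 N while stroking. The axle is rigid.
- lever_top (a point): Centre of the top face of the lever's thumb piece, a ribbed black block 32 mm (along the toaster's x) x 52 mm x 13 mm high, which stands 9 to 41 mm out from the control end's face, midway across; 161 mm above the worktop when up. It goes down with the lever.
- lever (a joint): How far the lever is pressed down, in m: 0 up, 0.038 at the lower stop. It carries the bread. A spring (net 1 to 2.5 N) returns it to 0 unless it is pressed past a catch at 0.033, which takes about 8 N in all; it then snaps to the stop and stays there.
- mug: Bystander: blue mug, 96 mm high, to the left of the toaster. Origin at its foot.
- timer: Bystander: round egg timer, 62 mm wide and 60 mm high, to the right of the toaster. Origin at its foot.
- spoon: Bystander: teaspoon, 133 mm long, lying to the right of the toaster, between it and the sink. Origin at its underside.
- glass: Bystander: small drinking glass, 59 mm high, at the right. Origin at its foot.

How it is judged:
On the way, in this order (a step that is already met when the one before it is completed fails the run):
1. the browning wheel has clicked into the medium stop, with the lever still up (value of joint browning_wheel between -0.1 and 0.1 rad and velocity of joint browning_wheel between -0.2 and 0.2 rad/s and value of joint lever below 0.01 m), for 0.2 s.
2. the lever is down in its catch, with the wheel still at medium (value of joint browning_wheel between -0.1 and 0.1 rad and value of joint lever above 0.034 m), for 0.2 s.
At the end, for the whole second after the job is handed in: The wheel rests in the medium stop (within 0.1 rad of 0), the lever is latched down (beyond 34 of its 38 mm), and the toaster stands within 3 cm of where it stood (all of step 2 and velocity of joint browning_wheel between -0.2 and 0.2 rad/s and distance of bread_toaster from where it was at the start of the episode below 0.03 m); the robot touches nothing.
It fails at once if the toaster is shoved more than 3 cm, tipped or lifted (distance of bread_toaster from where it was at the start of the episode above 0.03 m or angle between bread_toaster's own z axis and vertical above 0.1 rad or height (world z) of bread_toaster above 0.01 m).
It fails at once if one of the things round the toaster is moved more than 2 cm or picked up (distance of any of mug, timer, spoon, glass from where it was at the start of the episode above 0.02 m or height (world z) of any of mug, timer, spoon, glass above 0.015 m).
It also fails if it takes over 54 s, if anything falls off the work surface, if the arm or the gripper's body presses on something with over 40 N, if the wrist force passes 120 N, or if a joint passes its speed limit or range.

## Robot

A 6-joint arm with a two-finger parallel gripper is mounted at the origin on a cart in front of the work surface, level with it; the furniture and walls round the work are solid. World frame = base frame: x ahead of the robot, y to its left, z up, the work surface at z = 0. Lengths are in m, angles in rad, forces in N, time in s.
With the tool pointing down it reaches from about 0.325 to 0.875 m from the base axis. Payload 4.4 kg.
Tool frame: the origin (TCP) lies midway between the tips of the shut fingers; the grasp point (between the pads) lies 19 mm behind it; z points along the fingers, y is the line along which they close (so a half turn about z gives the same grasp; the last joint's range is limited). The gripper opens to 85 mm and grips with 20 to 120 N. Pads are 22 mm wide; open, the fingers measure 114 mm over their backs; the gripper's body (76 mm by 85 mm) begins 54 mm behind the grasp point. The pads swing forward as they close: fully open they stand 13 mm farther back than shut.
Start: joints at [-1.433, 0.207, 1.542, -0, 1.393, -0.15], TCP at [0.164, -0.551, 0.231] pointing down, gripper open.
Joint ranges: [-2.73, 2.73], [-0.86, 2.22], [0.23, 2.46], [-1.11, 4.25], [0.08, 2.63], [-2.82, 2.82]. Speed limits (rad/s): [2.79, 2.79, 3.14, 3.14, 3.14, 3.14].

## Interface

Orientations are given as a rotation vector (axis times angle).
In Python, from bench import manip gives the robot as it stands.
- The arm moves only by the shell command python3 -m jog 'ROWS' [FORCE]. ROWS is JSON, a list of rows, each an object with "travel": the shift along the tool's x, y, z in cm, a list of three; "twist": the turn about the tool's z in degrees; "grip": the opening, from -1 (shut) to 1 (fully open). A call has 1 to 12 rows; each row shifts and turns the commanded pose from where the row before left it, along the tool's axes as they then stand; what a row does not reach is not made up. A row lasts 1/10 s, in which the tool goes at most 50 mm and 8.59 degrees, less where a joint would pass 70% of its speed; a pose out of reach is approached as far as the arm can. A call is refused whole if a number of a shift passes 5 or a number of a turn 8.59, either way. A call with a gripper value outside its range is refused whole. The fingers move at their own pace and stop on an object; FORCE is the grip in N (left out, the last holds). Time passes only in rows, so rows that do not move let the fingers close. It gives the time, the measured TCP pose, the force, the opening and the grip force at its end, in the units of the state.
- manip.observe(): the state, without advancing time (a new reading comes with each control period).
- manip.grab_frame(name): name is "scene" or "top" or "wrist"; returns the picture (480x640x3 uint8, red, green, blue); there is no depth.
- manip.camera_model(name): a dict with "K" (3x3 intrinsics, pixels), "camera_from_world" (4x4, takes a point from world to camera coordinates); the wrist camera has in their place "tool_from_camera" (4x4, takes a point from camera to tool coordinates, whose origin is the TCP and whose axes are the flange's). Camera axes: x right, y down, z forward; pixel columns grow to the right and rows downward; lengths in m; the calibration is good to about 2 mm. The wrist camera is an equidistant fisheye: a pixel r from the principal point sees the ray r / f radians off the axis. A picture is of the moment at which its call begins: read the wrist's pose just before it. camera_model takes no time and is no camera call.
- manip.sign_off(): hands the job in; it is judged then, once.
The state is a dict: "time_s": time; "qpos": joint angles; "qvel": joint speeds; "joint_torque": joint torques, N m; "position": TCP position; "tool_rot": TCP orientation; "ft_force": force on the tool from outside, world axes, zero at the start; "ft_torque": the same for the moment, N m; "gripper_width": finger opening in m; "grip_force": force on a finger pad.
Only numpy, scipy, OpenCV 4.12 (cv2) and the standard library are available. Lean on these libraries where they do the work, as an engineer would, in place of code of your own. Each camera call takes 0.05 s, during which the arm holds its last target. There are 200 camera calls.

## Working session

There is one attempt and no reset: what is moved stays moved. The work goes in short steps, Python scripts to look and compute and a shell command to move; the robot and the scene stay as the last step left them, time stands still between calls to the robot, and variables do not carry over. Pictures are saved under pics/ and viewed, at most 10 in all, crops included, and the job is handed in when it is done.

```bash
mkdir -p pics; python3 - <<'E'
from bench import manip
import cv2
s=manip.observe(); print(s)
for n in("scene","top"):
    cv2.imwrite(f"pics/{n}0.png",manip.grab_frame(n)[:,:,::-1])
    m=manip.camera_model(n); print(n,m)
print(manip.camera_model("wrist"))
E
```

```text
{'time_s': 0.0, 'qpos': array([-1.43249464e+00,  2.07421201e-01,  1.54299612e+00, -2.23141165e-05,
        1.39350320e+00, -1.50510552e-01]), 'qvel': array([ 0.00064105,  0.0007895 ,  0.00159719, -0.00039575,  0.00090678,
        0.00016482]), 'joint_torque': array([-5.74927508e-04, -3.83036327e+01, -2.91595316e+01, -1.98342432e-04,
        1.05983866e-02,  1.98650014e-06]), 'position': array([ 0.16363612, -0.55041285,  0.23010509]), 'tool_rot': array([-3.10658889e+00, -4.51761279e-01,  1.21632476e-05]), 'ft_force': array([ 0.13176448, -0.08434627, -0.5906612 ]), 'ft_torque': array([0.01497889, 0.03099693, 0.01059027]), 'grip_force': 0.0, 'gripper_width': 0.08569290295587442}
scene {'K': array([[452.26265232,   0.        , 319.29066057],
       [  0.        , 452.26265232, 241.15463623],
       [  0.        ,   0.        ,   1.        ]]), 'camera_from_world': array([[-0.639714  , -0.76855615,  0.00935095,  0.29274959],
       [-0.68288005,  0.56273297, -0.46583949,  0.34035638],
       [ 0.35276172, -0.30438962, -0.88481983,  1.40935627],
       [ 0.        ,  0.        ,  0.       
[... 273 characters left out ...]
[-0.98070745,  0.02062618, -0.19438996,  0.48689376],
       [ 0.19425849, -0.00821639, -0.98091597,  1.18855897],
       [ 0.        ,  0.        ,  0.        ,  1.        ]])}
{'K': array([[371.64829954,   0.        , 322.41080099],
       [  0.        , 371.64829954, 240.02729228],
       [  0.        ,   0.        ,   1.        ]]), 'tool_from_camera': array([[-4.31652435e-07, -9.47556953e-01, -3.19586954e-01,
         8.21820390e-02],
       [ 9.99999939e-01, -1.11621782e-04,  3.29601511e-04,
         3.80945927e-04],
       [-3.47989068e-04, -3.19586934e-01,  9.47556895e-01,
        -1.42571468e-01],
       [ 0.00000000e+00,  0.00000000e+00,  0.00000000e+00,
         1.00000000e+00]])}
```

View pics/top0.png

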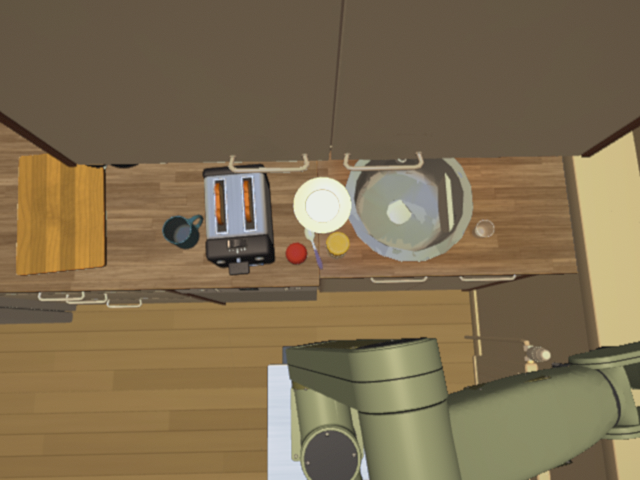

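View pics/scene0.png

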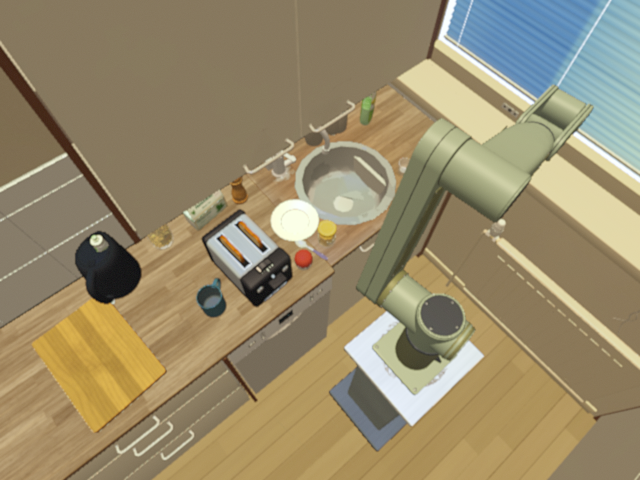

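The toaster shows in the top view at about (238,215), with its lever at (238,268). The mug is at (180,232) and the red timer at (297,253). In the scene view the toaster is at (248,255). I'll enlarge both controls.

```bash
cat >h.py <<'E'
import numpy as np
from bench import manip
def ray(n,u,v):
    m=manip.camera_model(n);K=m["K"];T=m["camera_from_world"];R=T[:3,:3]
    return -R.T@T[:3,3], R.T@np.array([(u-K[0,2])/K[0,0],(v-K[1,2])/K[1,1],1])
def onz(n,u,v,z):
    c,d=ray(n,u,v);return c+d*(z-c[2])/d[2]
E
python3 - <<'E'
import cv2,numpy as np
a=cv2.imread("pics/top0.png")[160:280,190:290];b=cv2.imread("pics/scene0.png")[205:305,195:295]
a=cv2.resize(a,(500,600),interpolation=cv2.INTER_CUBIC);cv2.imwrite("pics/c1.png",a)
from h import *
for p in [(238,268),(238,240),(206,168),(264,168),(207,264),(273,264)]: print(p,onz("top",*p,0.165))
print(onz("top",297,253,.06),onz("top",180,232,.096))
E
```

```text
(238, 268) [0.39742532 0.21386541 0.165     ]
(238, 240) [0.46898851 0.21478829 0.165     ]
(206, 168) [0.66327336 0.30107311 0.165     ]
(264, 168) [0.66018669 0.14914503 0.165     ]
(207, 264) [0.40919129 0.29170965 0.165     ]
(273, 264) [0.40567311 0.12620067 0.165     ]
[0.45014889 0.0695438  0.06      ] [0.50833429 0.38381638 0.096     ]
```

View pics/c1.png

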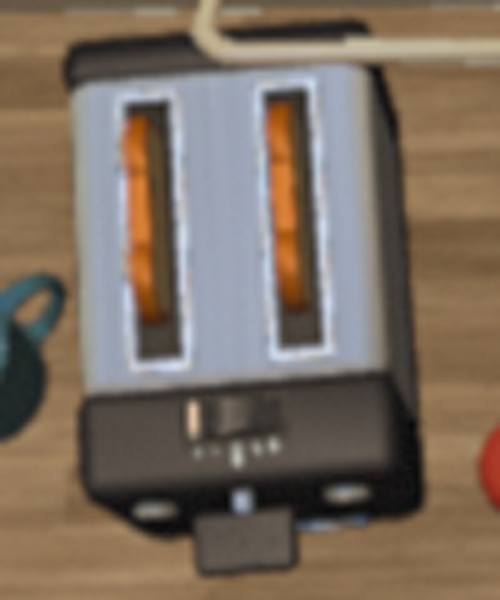

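The long mark is at top px (237.6,251), the wheel centre at about (237.5,243), and the white line at (228.5,243), far to the left. That is about 20 mm along the rim, so probably the -0.698 stop, two clicks below medium. The lever block spans about (229–249, 263–274).

```bash
python3 - <<'E'
from h import *
f=lambda x,y,z:onz("top",190+x/5,160+y/5,z)
for a,b in [((118,102),(137,368)),((312,85),(327,350))]:
    d=f(*a,.168)-f(*b,.168); print("yaw",np.arctan2(d[1],d[0]))
for a,b in [((82,393),(388,375)),((195,515),(297,508)),((197,573),(293,573))]:
    d=f(*a,.168)-f(*b,.168); print("yaw2",np.arctan2(-d[0],d[1]))
print("mark",f(238,455,.168),"wheel",f(238,415,.180),"line",f(192,418,.172),"lever",f(246,542,.161))
s=manip.observe();from scipy.spatial.transform import Rotation as R
print(R.from_rotvec(s["tool_rot"]).as_matrix().round(3))
E
```

```text
yaw 0.09131314064320717
yaw 0.06028569985065315
yaw2 0.03916199409100635
yaw2 0.04813672288331784
yaw2 -0.021352381498832312
mark [0.44015159 0.21490875 0.168     ] wheel [0.45832437 0.21308161 0.18      ] line [0.45883688 0.23758905 0.172     ] lever [0.39689675 0.21152983 0.161     ]
[[ 0.959  0.285 -0.   ]
 [ 0.285 -0.959  0.002]
 [ 0.    -0.002 -1.   ]]
```

```bash
python3 -m jog '[{"travel":[0,0,-1.5],"twist":6.9,"grip":-1},{"travel":[0,0,-1.5],"twist":6.9,"grip":-1},{"travel":[2,-4.5,0],"twist":0,"grip":-1},{"travel":[2,-4.5,0],"twist":0,"grip":-1},{"travel":[2,-4.5,0],"twist":0,"grip":-1},{"travel":[2,-4.5,0],"twist":0,"grip":-1},{"travel":[2,-4.5,0],"twist":0,"grip":-1},{"travel":[2,-4.5,0],"twist":0,"grip":-1},{"travel":[2,-4.5,0],"twist":0,"grip":-1},{"travel":[2,-4.5,0],"twist":0,"grip":-1}]' 20
```

```text
time_s: 1.1
position: [0.3063, -0.1819, 0.261]
tool_rot: [-3.141, -0.074, -0.0]
ft_force: [0.1, -0.1, 0.3]
gripper_width: -0.0001
grip_force: 0.0
```

```bash
python3 -m jog '[{"travel":[1.5,-4.3,0]},{"travel":[1.5,-4.3,0]},{"travel":[1.5,-4.3,0]},{"travel":[1.5,-4.3,0]},{"travel":[1.5,-4.3,0]},{"travel":[1.5,-4.3,0]},{"travel":[1.2,-4.3,0]},{"travel":[1.2,-4.3,0]},{"travel":[0.5,-4.3,0]},{"travel":[0,0,0]},{"travel":[0,0,0]}]' 
python3 - <<'E'
import cv2
from bench import manip
print(manip.observe()["position"])
cv2.imwrite("pics/w1.png",manip.grab_frame("wrist")[:,:,::-1])
E
```

```text
[ 0.30629382 -0.18192026  0.26099099]validation failed for argument at $[0]...
```

View pics/w1.png

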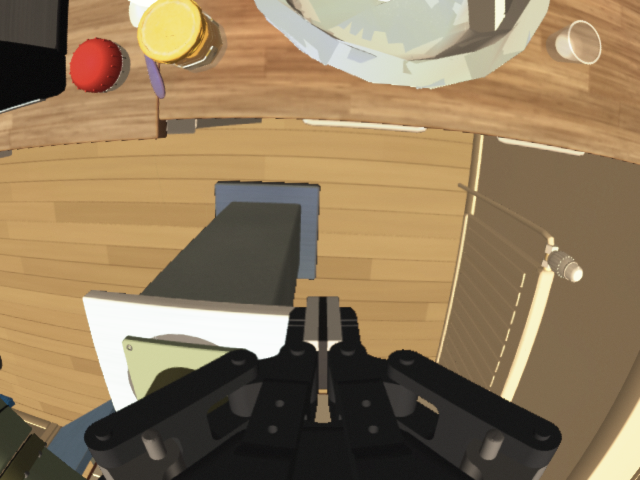

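The move was refused because its rows lacked twist and grip. The picture is from the old pose, with the shut fingertips at about (322,300), image up = tool +x. I'll resend it with full rows.

```bash
python3 -m jog '[{"travel":[1.5,-4.3,0],"twist":0,"grip":-1},{"travel":[1.5,-4.3,0],"twist":0,"grip":-1},{"travel":[1.5,-4.3,0],"twist":0,"grip":-1},{"travel":[1.5,-4.3,0],"twist":0,"grip":-1},{"travel":[1.5,-4.3,0],"twist":0,"grip":-1},{"travel":[1.5,-4.3,0],"twist":0,"grip":-1},{"travel":[1.2,-4.3,0],"twist":0,"grip":-1},{"travel":[1.2,-4.3,0],"twist":0,"grip":-1},{"travel":[0.5,-4.3,0],"twist":0,"grip":-1},{"travel":[0,0,0],"twist":0,"grip":-1},{"travel":[0,0,0],"twist":0,"grip":-1}]' 
python3 - <<'E'
import cv2
from bench import manip
print(manip.observe()["position"])
cv2.imwrite("pics/w2.png",manip.grab_frame("wrist")[:,:,::-1])
E
```

```text
time_s: 2.25
position: [0.4061, 0.2086, 0.2606]
tool_rot: [3.139, 0.079, -0.003]
ft_force: [0.2, -1.2, -1.4]
gripper_width: -0.0002
grip_force: 0.0
[0.40612116 0.20861565 0.26058812]
```

View pics/w2.png

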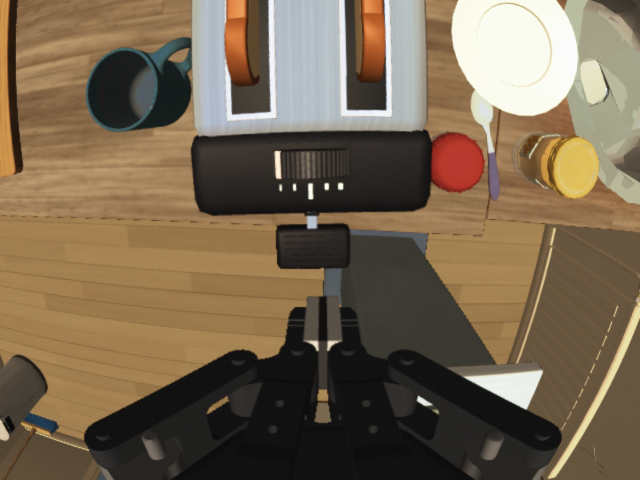

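The wrist view is aligned with the toaster. The wheel centre is at about (313,164) with the white line at its left edge (278,164), so it starts at -0.698. The long mark is at (310,191) and the lever block centre at (313,246).

```bash
cat >>h.py <<'E'
from scipy.spatial.transform import Rotation as Ro
def wz(u,v,z,s):
    m=manip.camera_model("wrist");K=m["K"];T=m["tool_from_camera"];R=Ro.from_rotvec(s["tool_rot"]).as_matrix()
    p=np.array([u-K[0,2],v-K[1,2]]);r=np.hypot(*p);t=r/K[0,0]
    d=np.r_[p/r*np.sin(t),np.cos(t)]
    d=R@T[:3,:3]@d;c=s["position"]+R@T[:3,3]
    return c+d*(z-c[2])/d[2]
E
python3 - <<'E'
from h import *
s=manip.observe();R=Ro.from_rotvec(s["tool_rot"]).as_matrix();print(R.round(3))
for n,u,v,z in [("wheel",313,164,.18),("mark",310,191,.168),("line",278,164,.173),("wl",277,164,.168),("wr",350,164,.168),("lever",313,246,.161),("faceL",200,212,.16),("faceR",428,207,.16)]:
    p=wz(u,v,z,s);print(n,p.round(4),"tool cm",(R.T@(p-s["position"])*100).round(2))
E
```

```text
[[ 0.999  0.049 -0.001]
 [ 0.049 -0.999 -0.001]
 [-0.001  0.001 -1.   ]]
wheel [0.4611 0.2155 0.18  ] tool cm [ 5.52 -0.52  8.06]
mark [0.442  0.2169 0.168 ] tool cm [ 3.63 -0.75  9.26]
line [0.4594 0.2374 0.173 ] tool cm [ 5.46 -2.72  8.76]
wl [0.4587 0.2386 0.168 ] tool cm [ 5.4  -2.84  9.26]
wr [0.4608 0.1923 0.168 ] tool cm [5.38 1.8  9.26]
lever [0.4021 0.2135 0.161 ] tool cm [-0.38 -0.6   9.97]
faceL [0.423  0.2937 0.16  ] tool cm [ 2.1  -8.51 10.06]
faceR [0.434  0.1355 0.16  ] tool cm [ 2.43  7.34 10.07]
```

```bash
python3 -m jog '[{"travel":[2.8,-0.6,0],"twist":0,"grip":-1},{"travel":[2.7,-0.6,0],"twist":0,"grip":-1},{"travel":[0,0,3],"twist":0,"grip":-1},{"travel":[0,0,3],"twist":0,"grip":-1},{"travel":[0,0,1.2],"twist":0,"grip":-1},{"travel":[0,0,0],"twist":0,"grip":-1},{"travel":[0,0,0],"twist":0,"grip":-1}]'
python3 -m jog '[{"travel":[0,0,0.2],"twist":0,"grip":-1},{"travel":[0,0,0.2],"twist":0,"grip":-1},{"travel":[0,0,0],"twist":0,"grip":-1}]'
python3 -m jog '[{"travel":[0,0,0.2],"twist":0,"grip":-1},{"travel":[0,0,0],"twist":0,"grip":-1}]'
```

```text
time_s: 3.0
position: [0.4616, 0.2223, 0.1903]
tool_rot: [-3.141, -0.073, -0.002]
ft_force: [0.5, 1.1, 1.0]
gripper_width: -0.0001
grip_force: 0.0
time_s: 3.3
position: [0.4613, 0.2231, 0.186]
tool_rot: [-3.14, -0.076, -0.002]
ft_force: [-0.5, 0.5, 0.4]
gripper_width: -0.0001
grip_force: 0.0
time_s: 3.5
position: [0.4609, 0.223, 0.1832]
tool_rot: [3.141, 0.076, -0.0]
ft_force: [-0.4, 0.0, -1.4]
gripper_width: -0.0
grip_force: 0.0
```

```bash
python3 -m jog '[{"travel":[0,0,0.2],"twist":0,"grip":-1},{"travel":[0,0,0],"twist":0,"grip":-1}]'
python3 -m jog '[{"travel":[0,0,0.1],"twist":0,"grip":-1},{"travel":[0,0,0],"twist":0,"grip":-1}]'
python3 -m jog '[{"travel":[0,0,0.1],"twist":0,"grip":-1},{"travel":[0,0,0],"twist":0,"grip":-1}]'
```

```text
time_s: 3.7
position: [0.4608, 0.2229, 0.1809]
tool_rot: [3.14, 0.076, -0.001]
ft_force: [-0.0, 0.8, 0.8]
gripper_width: 0.0
grip_force: 0.0
time_s: 3.9
position: [0.461, 0.2229, 0.1802]
tool_rot: [3.141, 0.075, -0.0]
ft_force: [-0.8, 0.4, 0.1]
gripper_width: -0.0
grip_force: 0.0
time_s: 4.1
position: [0.4611, 0.223, 0.18]
tool_rot: [-3.141, -0.075, -0.001]
ft_force: [-1.5, 0.5, 3.8]
gripper_width: -0.0003
grip_force: 2.2
```

```bash
python3 -m jog '[{"travel":[0,0,0.08],"twist":0,"grip":-1},{"travel":[0,0,0],"twist":0,"grip":-1}]'
python3 -m jog '[{"travel":[0,0.15,0],"twist":0,"grip":-1},{"travel":[0,0.15,0],"twist":0,"grip":-1},{"travel":[0,0,0],"twist":0,"grip":-1}]'
```

```text
time_s: 4.3
position: [0.4612, 0.2231, 0.1799]
tool_rot: [-3.14, -0.075, -0.001]
ft_force: [-2.7, -0.6, 8.9]
gripper_width: -0.0003
grip_force: 4.1
time_s: 4.6
position: [0.4614, 0.2206, 0.18]
tool_rot: [-3.139, -0.075, -0.002]
ft_force: [-2.4, 2.2, 7.3]
gripper_width: 0.0002
grip_force: 3.8
```

```bash
python3 -m jog '[{"travel":[0,0.2,0],"twist":0,"grip":-1},{"travel":[0,0.2,0],"twist":0,"grip":-1},{"travel":[0,0.2,0],"twist":0,"grip":-1},{"travel":[0,0,0],"twist":0,"grip":-1}]'
python3 -m jog '[{"travel":[0,0.2,0],"twist":0,"grip":-1},{"travel":[0,0,0],"twist":0,"grip":-1}]'
python3 - <<'E'
import cv2
from bench import manip
cv2.imwrite("pics/w3.png",cv2.resize(manip.grab_frame("wrist")[200:340,220:420,::-1],(800,560)))
E
```

```text
time_s: 5.0
position: [0.4619, 0.2137, 0.1799]
tool_rot: [3.14, 0.075, 0.002]
ft_force: [-2.8, -1.7, 8.3]
gripper_width: -0.0001
grip_force: 3.8
time_s: 5.2
position: [0.462, 0.2123, 0.1799]
tool_rot: [-3.14, -0.075, -0.002]
ft_force: [-2.2, 0.4, 6.5]
gripper_width: 0.0003
grip_force: 3.4
```

View pics/w3.png

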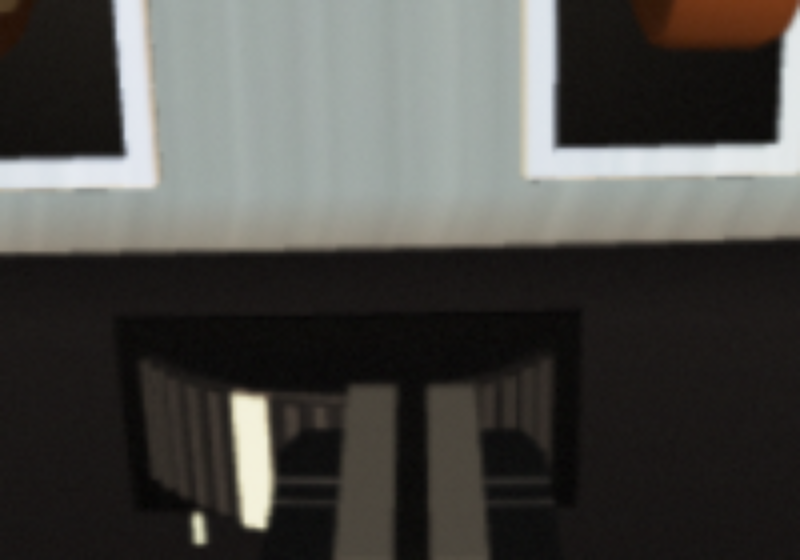

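One click is done: the line is at crop x≈252, with the wheel spanning 140–555, which is about 11 mm left of the middle. I'll lift, go back 11 mm and repeat the stroke.

```bash
python3 -m jog '[{"travel":[0,0,-0.6],"twist":0,"grip":-1},{"travel":[0,-1.1,0],"twist":0,"grip":-1},{"travel":[0,0,0],"twist":0,"grip":-1},{"travel":[0,0,0.4],"twist":0,"grip":-1},{"travel":[0,0,0.1],"twist":0,"grip":-1},{"travel":[0,0,0.1],"twist":0,"grip":-1},{"travel":[0,0,0],"twist":0,"grip":-1}]'
python3 -m jog '[{"travel":[0,0.15,0],"twist":0,"grip":-1},{"travel":[0,0.15,0],"twist":0,"grip":-1},{"travel":[0,0.2,0],"twist":0,"grip":-1},{"travel":[0,0.2,0],"twist":0,"grip":-1},{"travel":[0,0.2,0],"twist":0,"grip":-1},{"travel":[0,0,0],"twist":0,"grip":-1}]'
python3 -m jog '[{"travel":[0,0.2,0],"twist":0,"grip":-1},{"travel":[0,0,0],"twist":0,"grip":-1}]'
python3 -m jog '[{"travel":[0,0,-0.7],"twist":0,"grip":-1},{"travel":[0,0,-2],"twist":0,"grip":-1},{"travel":[-3,0,-2],"twist":0,"grip":-1},{"travel":[-3,0,-2],"twist":0,"grip":-1},{"travel":[0,0,0],"twist":0,"grip":-1},{"travel":[0,0,0],"twist":0,"grip":-1}]'
python3 - <<'E'
import cv2
from bench import manip
print(manip.observe()["position"])
im=manip.grab_frame("wrist")[:,:,::-1]
cv2.imwrite("pics/w4f.png",im)
cv2.imwrite("pics/w4.png",cv2.resize(im[130:330,210:430],(660,600)))
E
```

```text
time_s: 5.95
position: [0.4613, 0.2233, 0.1799]
tool_rot: [-3.14, -0.075, -0.001]
ft_force: [-3.1, 0.6, 9.7]
gripper_width: 0.0001
grip_force: 4.7
time_s: 6.55
position: [0.462, 0.2136, 0.1799]
tool_rot: [3.14, 0.075, 0.002]
ft_force: [-2.5, -2.2, 9.2]
gripper_width: 0.0001
grip_force: 4.4
time_s: 6.75
position: [0.4621, 0.2123, 0.1798]
tool_rot: [-3.14, -0.075, -0.002]
ft_force: [-1.2, 0.9, 7.3]
gripper_width: 0.0002
grip_force: 4.0
time_s: 7.35
position: [0.4017, 0.2091, 0.2457]
tool_rot: [-3.141, -0.076, -0.002]
ft_force: [0.1, -0.2, -0.1]
gripper_width: -0.0004
grip_force: 0.0
[0.40167554 0.20910969 0.24573751]
```

View pics/w4.png

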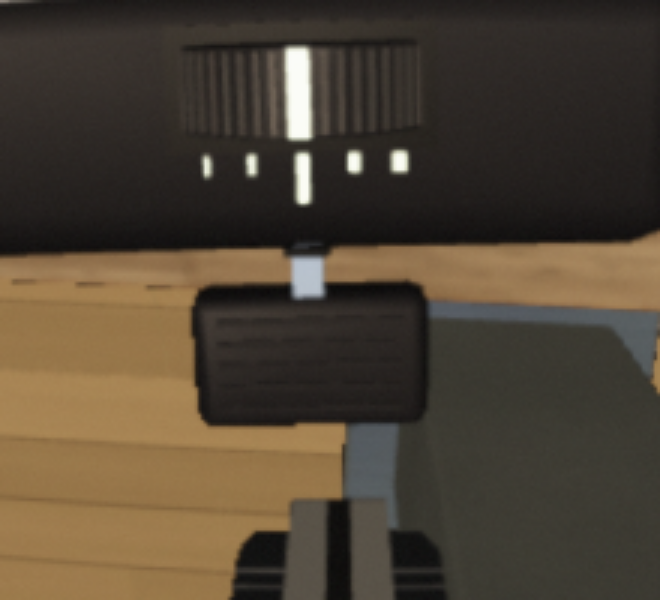

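The line now stands at the long mark: both are at crop x≈300. The lever block centre is at crop (312,355). Next I'll press the lever.

```bash
python3 -m jog '[{"travel":[-0.5,-0.35,2.5],"twist":0,"grip":-1},{"travel":[0,0,2.5],"twist":0,"grip":-1},{"travel":[0,0,2],"twist":0,"grip":-1},{"travel":[0,0,0.8],"twist":0,"grip":-1},{"travel":[0,0,0.5],"twist":0,"grip":-1},{"travel":[0,0,0],"twist":0,"grip":-1}]'
python3 -m jog '[{"travel":[0,0,0.5],"twist":0,"grip":-1},{"travel":[0,0,0.5],"twist":0,"grip":-1},{"travel":[0,0,0.5],"twist":0,"grip":-1},{"travel":[0,0,0],"twist":0,"grip":-1}]'
```

```text
time_s: 8.0
position: [0.3966, 0.2122, 0.162]
tool_rot: [3.14, 0.075, -0.002]
ft_force: [-0.3, 0.4, -0.5]
gripper_width: 0.0001
grip_force: 0.0
time_s: 8.4
position: [0.3966, 0.2124, 0.1473]
tool_rot: [-3.141, -0.075, -0.001]
ft_force: [-0.1, -0.0, 0.7]
gripper_width: 0.0001
grip_force: 0.8
```

```bash
python3 -m jog '[{"travel":[0,0,0.5],"twist":0,"grip":-1},{"travel":[0,0,0.5],"twist":0,"grip":-1},{"travel":[0,0,0.5],"twist":0,"grip":-1},{"travel":[0,0,0.3],"twist":0,"grip":-1},{"travel":[0,0,0],"twist":0,"grip":-1}]'
python3 -m jog '[{"travel":[0,0,0.3],"twist":0,"grip":-1},{"travel":[0,0,0],"twist":0,"grip":-1}]'
python3 -m jog '[{"travel":[0,0,0.2],"twist":0,"grip":-1},{"travel":[0,0,0],"twist":0,"grip":-1}]'
```

```text
time_s: 8.9
position: [0.3967, 0.2124, 0.1293]
tool_rot: [-3.141, -0.075, -0.001]
ft_force: [1.4, -0.2, 2.9]
gripper_width: 0.0001
grip_force: 1.7
time_s: 9.1
position: [0.3953, 0.212, 0.1255]
tool_rot: [3.14, 0.075, -0.004]
ft_force: [0.4, -0.9, -0.3]
gripper_width: -0.0
grip_force: 0.0
time_s: 9.3
position: [0.3955, 0.2121, 0.1236]
tool_rot: [3.14, 0.075, -0.003]
ft_force: [1.1, -0.6, -0.1]
gripper_width: -0.0004
grip_force: 0.0
```

The force dropped to zero, so the lever has snapped into its catch. I'll retreat and look.

```bash
python3 -m jog '[{"travel":[0,0,0],"twist":0,"grip":-1},{"travel":[0,0,-1],"twist":0,"grip":-1},{"travel":[0,0,-3],"twist":0,"grip":-1},{"travel":[0,0,-4],"twist":0,"grip":-1},{"travel":[0,0,-4],"twist":0,"grip":-1},{"travel":[0,0,-1],"twist":0,"grip":-1},{"travel":[0,0,0],"twist":0,"grip":-1},{"travel":[0,0,0],"twist":0,"grip":-1},{"travel":[0,0,0],"twist":0,"grip":-1}]'
python3 - <<'E'
import cv2
from bench import manip
print(manip.observe()["position"])
cv2.imwrite("pics/w5.png",manip.grab_frame("wrist")[:,:,::-1])
E
```

```text
time_s: 10.2
position: [0.3951, 0.2119, 0.2524]
tool_rot: [3.14, 0.075, -0.006]
ft_force: [-0.1, 0.1, -0.6]
gripper_width: -0.0002
grip_force: 0.0
[0.39506593 0.21191321 0.25243301]
```

View pics/w5.png

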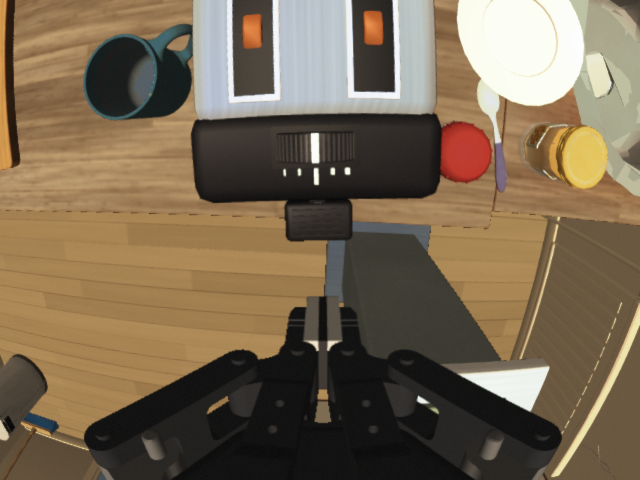

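The lever is down, with its block smaller at (319,220), and the bread has dropped. The wheel line at (316,148) is still on the long mark, and everything around the toaster is in place.

```bash
python3 -c "
from bench import manip
print(manip.sign_off())"
```

```text
the job is handed in; nothing more can be done
None
```

The browning wheel is at medium, the lever is latched with the bread down, the hand is clear, and the job is handed in at about 10 s of the 54 s allowed; no verdict came back.

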